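# Open the wide clipboard stand in the cafe storeroom

### The arm

A 6-joint arm with a two-finger parallel gripper is mounted at the origin on the work surface. World frame = base frame: x ahead of the robot, y to its left, z up, the work surface at z = 0. Lengths are in m, angles in rad, forces in N, time in s.
With the tool pointing down it reaches from about 0.375 to 0.975 m from the base axis. Payload 3.8 kg.
Tool frame: the origin (TCP) lies midway between the tips of the shut fingers; the grasp point (between the pads) lies 19 mm behind it; z points along the fingers, y is the direction in which the jaws open and shut (so a half turn about z gives the same grasp; the last joint's range is limited). The gripper opens to 88 mm and grips with 3 to 60 N. Pads are 18 mm wide; open, the fingers measure 123 mm over their backs; the gripper's body (75 mm by 187 mm) begins 45 mm behind the grasp point.
Start: joints at [1.254, 0.264, 1.604, -0, 1.274, -0.037], TCP at [0.186, 0.649, 0.239] pointing down, gripper open.
Joint ranges: [-2.63, 2.63], [-0.94, 2.18], [0.31, 2.57], [-1.31, 4.45], [0, 2.66], [-2.55, 2.55]. Speed limits (rad/s): [2.57, 2.57, 3.14, 3.14, 3.14, 3.14].

### API

Orientations are given as a rotation vector (axis times angle).
In Python, from plant import status, get_image, get_calibration, job, find_in, outline_of, spot_point gives the robot as it stands.
- The arm moves only by the tool apply_moves, never from a script. Its argument "steps" is a list of rows, each an object with "linear": the shift along the tool's x, y, z in cm, a list of three; "roll": the turn about the tool's z in rad; "gripper": the opening, from -1 (shut) to 1 (fully open). In form: [{"linear": [dx, dy, dz], "roll": roll, "gripper": gripper}, ...]. A call has exactly 5 rows; each row is the pose to reach, as a shift and turn from the pose commanded when the call began, along the tool's axes at that moment; what a row does not reach only later rows make up. A row lasts 1/12 s, in which the tool goes at most 41.7 mm and 7.16 degrees, less where a joint would pass 70% of its speed; a pose out of reach is approached as far as the arm can. A call with a gripper value outside its range is refused whole. The fingers move at their own pace and stop on an object; "grip_force" is the grip in N (left out, the last holds). Time passes only in rows, so rows that repeat a pose let the fingers close, or fill a call up. It gives the time, the measured TCP pose, the force and the opening at its end, in the units of the state.
- status.observe(): the state, without advancing time (a new reading comes with each control period).
- get_image(name): name is "scene" or "side" or "wrist"; returns the picture (384x512x3 uint8, red, green, blue); there is no depth.
- get_calibration(name): a dict with "K" (3x3 intrinsics, pixels), "world_from_camera" (4x4, takes a point from camera to world coordinates). Camera axes: x right, y down, z forward; pixel columns grow to the right and rows downward; lengths in m; the calibration is good to about 2 mm. A picture is of the moment at which its call begins: read the wrist's pose just before it. get_calibration takes no time and is no camera call; for the wrist camera it gives the pose at the moment of the call.
- job.hand_in(): hands the job in, once; it reports no verdict.
Trained networks look in the newest picture that a camera, given by its name, has taken for a name from the list of things; names that differ only in an ending like _2 or _b are one class to them, and where a whole thing is asked for, a point or a joint stands for the part that bears it (a point fixed in the world has none). Each returns a list of dicts, best first, with "conf" (0 to 1); they miss things now and then, are a little off and sometimes report something else, mostly with a low value. They report only what shows in the picture. A call takes as long as a camera call.
- find_in(label, camera): "extent" ([left, top, right, bottom] in pixels, round what is visible of it).
- outline_of(label, camera): "pixels" (384x512 bool, what is visible of it) and "extent" ([left, top, right, bottom] in pixels, round what is visible of it).
- spot_point(label, camera): "xy" ([column, row] in pixels: a listed point, or the origin of a listed thing).
The state is a dict: "t": time; "joint_positions": joint angles; "qvel": joint speeds; "joint_efforts": joint torques, N m; "tcp_pos": TCP position; "orientation": TCP orientation; "wrist_force": force on the tool from outside, world axes, zero at the start; "ft_torque": the same for the moment, N m; "opening": finger opening in m.
Only numpy, scipy, OpenCV 4.12 (cv2) and the standard library are available. Lean on these libraries where they do the work, as an engineer would, in place of code of your own. Each camera call takes 0.05 s, during which the arm holds its last target.

### The job

A delivery is coming in and the big clipboard needs its stand. Two folding clipboard stands are screwed to the storeroom bench, both folded flat: swing the back frame of the wider one up and over until it snaps fully open and stays there by itself. Leave the narrow stand folded flat as it is.

Things in the scene. Friction and masses are not known exactly. Their poses are not given: they have to be found in the camera images.
- wide_frame (a joint): Swing of the wide stand's steel frame (200 mm wide, 160 mm long, 0.15 kg): 0 rad = folded level, 1.9 = fully open at its stop, past upright. An over-centre spring holds it at both ends: below about 1.05 rad it springs back to folded, beyond it snaps on to open. Lifting takes about 3 N at the end bar. A dark plate fills the frame from 15 to 80 mm from the hinge; the rest up to the bar is open.
- wide_bar (a point): Middle of the wide stand's round steel end bar (10 mm diameter, 200 mm long), the place to grip. It is parallel to the hinge and 160 mm from it. Folded, its centre is 58 mm above the bench, only bench beneath, with 75 mm free between it and the plate; it swings up and over about the hinge. The point turns with the frame: y along the bar, x from bar to hinge.
- wide_hinge (a point): Middle of the wide stand's hinge axis, fixed, 58 mm above the bench. y is the hinge axis, x is level, away from the folded bar: at swing q the bar centre is at x = -160 cos q, z = +160 sin q mm. The wooden foot, screwed to the bench, is 220 mm wide, 14 mm thick (24 at its lip), from x = -130 to +50; steel cheeks at the hinge's ends reach 67 mm up.
- narrow_frame (a joint): The same swing for the other, narrow stand, which is alike in build but has a frame only 110 mm wide (foot 130 mm wide): 0 rad = folded. It is to stay folded. It stands beside the wide stand, to its left or right.

How it is judged:
At the end, for the whole second after the job is handed in: The wide stand's frame stands fully open (swing above 1.72 of 1.9 rad) and at rest, and the narrow stand's frame is folded (below 0.15 rad) (value of joint wide_frame above 1.72 rad and velocity of joint wide_frame between -0.1 and 0.1 rad/s and value of joint narrow_frame below 0.15 rad); the robot touches nothing.
It fails at once if the narrow stand's frame is lifted more than 0.3 rad (value of joint narrow_frame above 0.3 rad).
It also fails if it takes over 40 s, if anything falls off the work surface, if the arm or the gripper's body presses on something with over 40 N, if the wrist force passes 120 N, or if a joint passes its speed limit or range.

## Working session

There is one attempt and no reset: what is moved stays moved. The work goes in short steps, Python scripts to look and compute and a tool call to move; the robot and the scene stay as the last step left them, time stands still between calls to the robot, and variables do not carry over. Pictures are saved under pics/ and viewed, and the job is handed in when it is done.

Besides the shell and the picture viewer there is one more tool, called as a command line: name --argument value ..., lists and objects as JSON in quotes. apply_moves: Moves the arm, as the interface text tells. Its arguments: {"type":"object","properties":{"steps":{"type":"array","items":{"type":"object","properties":{"linear":{"type":"array","items":{"type":"number"}},"roll":{"type":"number"},"gripper":{"type":"number"}}}},"grip_force":{"type":"number"}},"required":["steps"]}

```bash
ls; mkdir -p pics
python3 - <<'E'
from plant import status,get_image,get_calibration,find_in,spot_point
import cv2
s=status.observe();print(s)
for c in ["scene","side","wrist"]:
    im=get_image(c);cv2.imwrite(f"pics/a_{c}.png",im[:,:,::-1])
    k=get_calibration(c);print(c,k["K"].round(1).tolist(),k["world_from_camera"].round(4).tolist())
    for l in ["wide_bar","wide_hinge"]: print(l,spot_point(l,c))
    for l in ["wide_frame","narrow_frame"]: print(l,find_in(l,c))
E
```

```text
pics
{'t': 0.0, 'joint_positions': array([ 1.25411506e+00,  2.64769231e-01,  1.60535437e+00, -1.21043702e-05,
        1.27367270e+00, -3.68960752e-02]), 'qvel': array([-0.00031078, -0.00036592, -0.00014344,  0.0006741 ,  0.00050799,
        0.00216363]), 'joint_efforts': array([-1.64582085e-03, -5.02124727e+01, -3.56865835e+01,  7.27012125e-02,
        2.93432199e-02, -1.75544692e-04]), 'tcp_pos': array([0.18618701, 0.64809029, 0.23738775]), 'orientation': array([-0.43799527, -3.11052882,  0.00341032]), 'wrist_force': array([0.38362448, 0.24179703, 0.44871319]), 'ft_torque': array([-0.00149162, -0.01496653, -0.01934989]), 'opening': 0.08846685188247469}
scene [[402.8, 0.0, 246.9], [0.0, 402.8, 195.4], [0.0, 0.0, 1.0]] [[-0.6962, 0.4983, -0.5167, 1.0403], [0.7178, 0.486, -0.4986, 0.4186], [0.0027, -0.718, -0.6961, 0.7268], [0.0, 0.0, 0.0, 1.0]]
wide_bar [{'xy': [236.9, 152.7], 'conf': 0.61}]
wide_hinge [{'xy': [179.8, 170.3], 'conf': 0.68}]
wide_frame [{'extent': [165.8, 137.3, 254.9, 194.6], 'conf': 0.95}]
narrow_frame [{'extent': [270.2, 214.3, 355.6, 285.2], 'conf': 0.57}]
side [[415.8, 0.0, 253.2], [0.0, 415.8, 194.0], [0.0, 0.0, 1.0]] [[-0.9732, -0.1153, 0.1991, 0.4053], [-0.2301, 0.4933, -0.8389, 0.7002], [-0.0015, -0.8622, -0.5066, 0.5366], [0.0, 0.0, 0.0, 1.0]]
wide_bar [{'xy': [318.9, 182.1], 'conf': 0.85}]
wide_hinge [{'xy': [261.7, 167.4], 'conf': 0.63}]
wide_frame [{'extent': [244.1, 149.5, 339.3, 197.7], 'conf': 0.79}]
narrow_frame [{'extent': [185.4, 239.5, 293.4, 294.7], 'conf': 0.67}]
wrist [[282.3, 0.0, 254.9], [0.0, 282.3, 192.1], [0.0, 0.0, 1.0]] [[0.2763, 0.9143, 0.2961, 0.1104], [0.9611, -0.2631, -0.0846, 0.6709], [0.0006, 0.308, -0.9514, 0.3847], [0.0, 0.0, 0.0, 1.0]]
wide_bar []
wide_hinge []
wide_frame []
narrow_frame []
```

```bash
cat > h.py <<'E'
import numpy as np
from plant import get_calibration
def ray(c,xy,z):
    k=get_calibration(c);T=k["world_from_camera"]
    d=T[:3,:3]@np.linalg.inv(k["K"])@np.array([*xy,1.]);o=T[:3,3]
    return o+d*(z-o[2])/d[2]
def proj(c,p):
    k=get_calibration(c);T=np.linalg.inv(k["world_from_camera"])
    q=k["K"]@(T@np.array([*p,1.]))[:3];return q[:2]/q[2]
E
python3 - <<'E'
from h import *
import cv2
for c,b,h in [("scene",[236.9,152.7],[179.8,170.3]),("side",[318.9,182.1],[261.7,167.4])]:
    B=ray(c,b,.058);H=ray(c,h,.058);print(B,H,np.linalg.norm(B-H))
    im=cv2.imread(f"pics/a_{c}.png");
    for p in(b,h):cv2.circle(im,(int(p[0]),int(p[1])),3,(0,0,255),1)
    cv2.imwrite(f"pics/b_{c}.png",cv2.resize(im,(768,576)))
E
```

```text
[ 0.4446761  -0.19385987  0.058     ] [ 0.59730098 -0.24665396  0.058     ] 0.16149789661120373
[ 0.45355401 -0.18251399  0.058     ] [ 0.60306915 -0.22745715  0.058     ] 0.1561238749014024
```

View pics/b_scene.png

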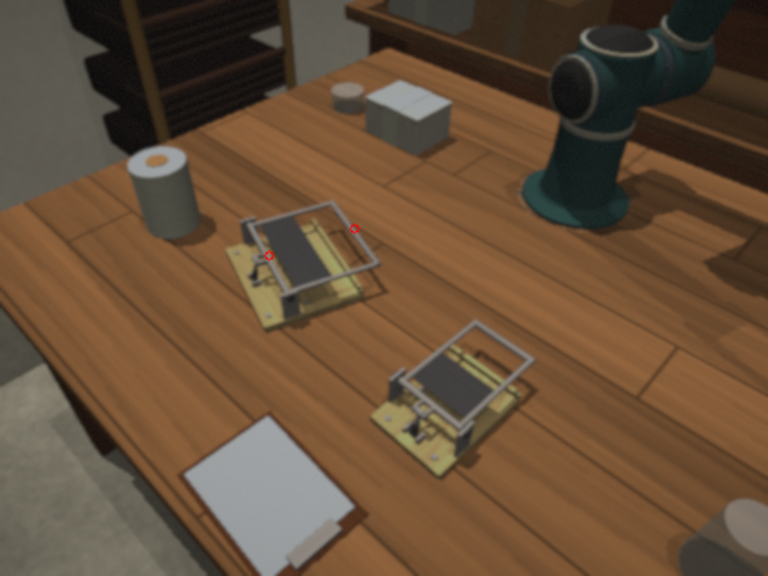

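View pics/b_side.png

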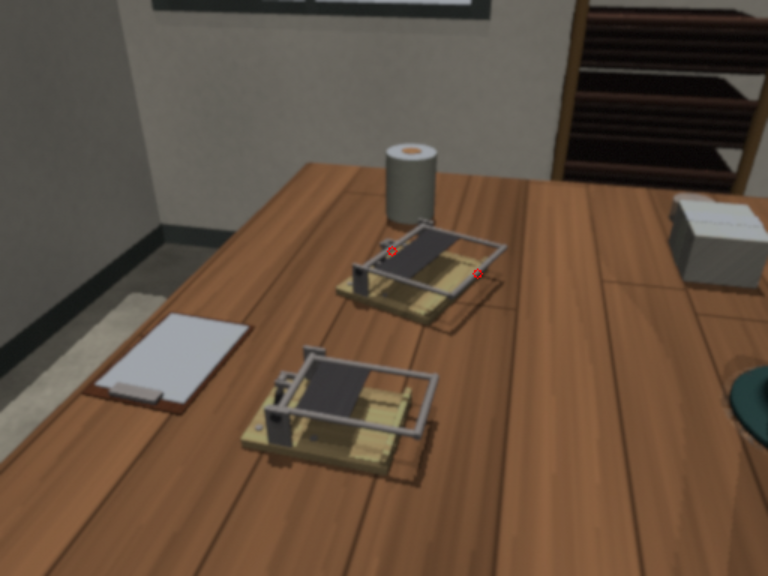

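Run:
```python
from h import *
for n,c,pts in [("far","scene",[(333,205),(377,263),(287,291),(247,224)]),("far","side",[(505,247),(452,294),(357,266),(425,226)]),("near","scene",[(478,323),(532,360),(463,422),(403,378)]),("near","side",[(436,376),(420,431),(276,411),(314,357)])]:
    P=[ray(c,np.array(p)/1.5,.058) for p in pts]
    print(n,c,[p[:2].round(3).tolist() for p in P],"lengths",[round(float(np.linalg.norm(P[i]-P[(i+1)%4])),3) for i in range(4)], "barmid",((P[0]+P[1])/2).round(3),"hingemid",((P[2]+P[3])/2).round(3))
```

```text
far scene [[0.423, -0.275], [0.484, -0.103], [0.633, -0.159], [0.571, -0.344]] lengths [0.183, 0.159, 0.195, 0.163] barmid [ 0.453 -0.189  0.058] hingemid [ 0.602 -0.251  0.058]
far side [[0.418, -0.287], [0.486, -0.108], [0.648, -0.162], [0.567, -0.341]] lengths [0.191, 0.171, 0.197, 0.158] barmid [ 0.452 -0.197  0.058] hingemid [ 0.607 -0.251  0.058]
near scene [[0.477, 0.102], [0.481, 0.201], [0.633, 0.194], [0.634, 0.09]] lengths [0.099, 0.152, 0.104, 0.157] barmid [0.479 0.151 0.058] hingemid [0.633 0.142 0.058]
near side [[0.479, 0.093], [0.481, 0.192], [0.647, 0.198], [0.637, 0.09]] lengths [0.1, 0.166, 0.108, 0.159] barmid [0.48  0.143 0.058] hingemid [0.642 0.144 0.058]
```

```bash
cat >> h.py <<'E'
from scipy.spatial.transform import Rotation as Ro
from plant import status
B=np.array([.452,-.193,.058]);H=np.array([.603,-.250,.058])
U=(H-B)/np.linalg.norm(H-B)
def delta(*ps,yaw=None):
    s=status.observe();R=Ro.from_rotvec(s["orientation"]).as_matrix()
    y=R[:,1]; a=np.arctan2(y[1],y[0])
    print("t",s["t"],"tcp",s["tcp_pos"].round(4),"yaxis deg",np.degrees(a).round(1),"z",R[:,2].round(3),"q",s["joint_positions"].round(2),"F",s["wrist_force"].round(1),"op",s["opening"])
    for p in ps: print("cm",((R.T@(np.array(p)-s["tcp_pos"]))*100).round(2))
    t=np.arctan2(U[1],U[0]) if yaw is None else yaw
    d=(t-a+np.pi/2)%np.pi-np.pi/2
    print("world yaw change",d,"=> roll (tool z down)",-d)
E
python3 -c "
from h import *
print(U,np.degrees(np.arctan2(U[1],U[0])))
delta([.42,.35,.237],[.45,-.19,.237])"
```

```text
[ 0.9355631  -0.35315958  0.        ] -20.680691388817085
t 0.75 tcp [0.1864 0.6488 0.2388] yaxis deg 74.0 z [ 0.  0. -1.] q [ 1.25  0.26  1.6  -0.    1.27 -0.04] F [-0.5 -0.   0.2] op 0.08772211277761244
cm [-30.7  -22.26   0.18]
cm [-48.5  -73.34   0.17]
world yaw change 1.4896688370711595 => roll (tool z down) -1.4896688370711595
```

apply_moves --steps '[{"linear": [-3.1,-2.2,0],"roll": 0.1,"gripper": 1},{"linear": [-6.2,-4.5,0],"roll": 0.2,"gripper": 1},{"linear": [-9.3,-6.7,0],"roll": 0.3,"gripper": 1},{"linear": [-12.4,-9.0,0],"roll": 0.4,"gripper": 1},{"linear": [-15.5,-11.2,0],"roll": 0.5,"gripper": 1}]'

```text
t: 1.17
tcp_pos: [0.3051, 0.4968, 0.2388]
orientation: [1.2, 2.903, 0.0]
wrist_force: [0.2, -0.0, -0.4]
opening: 0.0875
```

```bash
python3 -c "
from h import *
delta([.44,.25,.237],[.45,-.19,.237])"
```

```text
t 1.1667 tcp [0.3051 0.4968 0.2388] yaxis deg 45.1 z [ 0.  0. -1.] q [ 0.98  0.09  1.81 -0.    1.24  0.19] F [ 0.2 -0.  -0.4] op 0.0875121013496239
cm [-26.98  -7.95   0.18]
cm [-58.76 -38.4    0.18]
world yaw change -1.1476887616143796 => roll (tool z down) 1.1476887616143796
```

apply_moves --steps '[{"linear": [-3.5,-1.1,0],"roll": 0.1,"gripper": 1},{"linear": [-7.0,-2.2,0],"roll": 0.2,"gripper": 1},{"linear": [-10.5,-3.3,0],"roll": 0.3,"gripper": 1},{"linear": [-14.0,-4.4,0],"roll": 0.4,"gripper": 1},{"linear": [-17.5,-5.5,0],"roll": 0.5,"gripper": 1}]'

```text
t: 1.58
tcp_pos: [0.3908, 0.3346, 0.239]
orientation: [1.882, 2.515, 0.001]
wrist_force: [-0.8, 0.3, -0.4]
opening: 0.088
```

```bash
python3 -c "
from h import *
delta([.45,.12,.237],[.45,-.19,.237])"
```

```text
t 1.5833 tcp [0.3908 0.3346 0.239 ] yaxis deg 16.4 z [ 0.001  0.    -1.   ] q [ 0.66 -0.04  1.94 -0.    1.24  0.37] F [-0.8  0.3 -0.4] op 0.08802184628106541
cm [-22.26  -0.38   0.2 ]
cm [-51.99  -9.13   0.18]
world yaw change -0.6472419715668971 => roll (tool z down) 0.6472419715668971
```

apply_moves --steps '[{"linear": [-3.8,-0.4,0],"roll": 0.07,"gripper": 1},{"linear": [-7.6,-0.8,0],"roll": 0.14,"gripper": 1},{"linear": [-11.4,-1.2,0],"roll": 0.21,"gripper": 1},{"linear": [-15.2,-1.5,0],"roll": 0.28,"gripper": 1},{"linear": [-19.0,-1.8,0],"roll": 0.35,"gripper": 1}]'

```text
t: 2.0
tcp_pos: [0.4275, 0.1472, 0.2391]
orientation: [2.289, 2.151, 0.002]
wrist_force: [0.8, 0.3, -0.6]
opening: 0.0886
```

```bash
python3 -c "
from h import *
delta([.45,-.0,.237],[.45,-.19,.237])"
```

```text
t 2.0 tcp [0.4275 0.1472 0.2391] yaxis deg -3.6 z [ 0.001  0.    -1.   ] q [ 0.28 -0.17  2.06 -0.    1.25  0.34] F [ 0.8  0.3 -0.6] op 0.08861654911858323
cm [-14.56   3.16   0.21]
cm [-33.52   4.34   0.2 ]
world yaw change -0.29881257326435673 => roll (tool z down) 0.29881257326435673
```

apply_moves --steps '[{"linear": [-3.8,0.5,0],"roll": 0.06,"gripper": 1},{"linear": [-7.6,1.0,0],"roll": 0.12,"gripper": 1},{"linear": [-11.4,1.5,0],"roll": 0.18,"gripper": 1},{"linear": [-15.2,2.0,0],"roll": 0.24,"gripper": 1},{"linear": [-19.0,2.4,0],"roll": 0.3,"gripper": 1}]'

```text
t: 2.42
tcp_pos: [0.4401, -0.044, 0.2392]
orientation: [2.584, 1.785, 0.002]
wrist_force: [0.7, 0.6, -0.6]
opening: 0.0882
```

```bash
python3 -c "
from h import *
delta([.45,-.0,.237],[.44,-.19,.237])
from plant import get_image,spot_point
import cv2
im=get_image('wrist');cv2.imwrite('pics/c_w.png',im[:,:,::-1])
for l in ('wide_bar','wide_hinge'):
  r=spot_point(l,'wrist');print(l,r,[ray('wrist',q['xy'],.058) for q in r])
"
```

```text
t 2.4167 tcp [ 0.4401 -0.044   0.2392] yaxis deg -20.7 z [ 0.001 -0.    -1.   ] q [-0.16 -0.19  2.07  0.    1.26  0.21] F [ 0.7  0.6 -0.6] op 0.08817623631101343
cm [ 4.46 -0.64  0.22]
cm [-13.66   5.16   0.22]
world yaw change 0.001008475870424741 => roll (tool z down) -0.001008475870424741
wide_bar [{'xy': [302.1, 271.5], 'conf': 0.74}] [array([ 0.45109375, -0.19832853,  0.058     ])]
wide_hinge [{'xy': [421.0, 271.8], 'conf': 0.56}] [array([ 0.59996437, -0.25252252,  0.058     ])]
```

View pics/c_w.png

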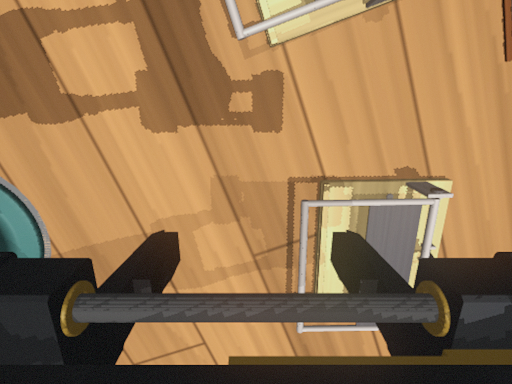

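```bash
sed -i 's/^B=.*/B=np.array([.4515,-.196,.058]);H=np.array([.602,-.251,.058])/' h.py; python3 -c "
from h import *
a=ray('wrist',(304,203),.058);b=ray('wrist',(300,329),.058);print(a,b,(a+b)/2,np.degrees(np.arctan2(*(a-b)[1::-1]))-90)
delta([.4515,-.196,.139],[.4515,-.196,.039])
"
```

```text
[ 0.48359551 -0.1030924   0.058     ] [ 0.41887599 -0.28545447  0.058     ] [ 0.45123575 -0.19427344  0.058     ] -19.53955379320921
t 2.5667 tcp [ 0.4402 -0.0445  0.239 ] yaxis deg -20.9 z [ 0.001 -0.    -1.   ] q [-0.16 -0.19  2.07 -0.    1.26  0.21] F [-0.2  0.6 -0.7] op 0.08828026625842902
cm [-13.75   6.45  10.  ]
cm [-13.75   6.44  20.  ]
world yaw change 0.01407354528536331 => roll (tool z down) -0.01407354528536331
```

apply_moves --steps '[{"linear": [-3.0,1.5,0],"roll": 0,"gripper": 0.7},{"linear": [-6.5,3.0,0],"roll": 0,"gripper": 0.7},{"linear": [-10.0,4.7,1],"roll": 0,"gripper": 0.7},{"linear": [-13.7,6.4,3],"roll": 0,"gripper": 0.7},{"linear": [-13.7,6.4,6],"roll": -0.01,"gripper": 0.7}]'

```text
t: 2.98
tcp_pos: [0.4559, -0.1977, 0.1821]
orientation: [2.566, 1.795, 0.006]
wrist_force: [0.8, -0.1, -0.1]
opening: 0.0751
```

```bash
python3 -c "
from h import *
from plant import get_image,spot_point
import cv2
delta([.4515,-.196,.139],[.4515,-.196,.039])
for c in ('wrist','scene'):
  im=get_image(c);cv2.imwrite('pics/d_%s.png'%c,im[:,:,::-1])
"
```

```text
t 2.9833 tcp [ 0.4559 -0.1977  0.1821] yaxis deg -20.0 z [ 0.009 -0.006 -1.   ] q [-0.46 -0.04  2.05 -0.    1.12 -0.11] F [ 0.8 -0.1 -0.1] op 0.07514603542750653
cm [ 0.02 -0.51  4.31]
cm [ 0.05 -0.61 14.31]
world yaw change -0.0006417466610879607 => roll (tool z down) 0.0006417466610879607
```

View pics/d_wrist.png

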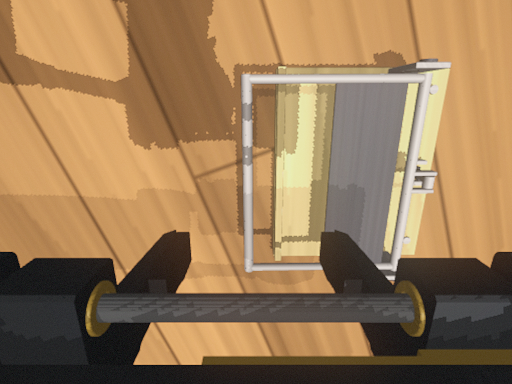

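View pics/d_scene.png

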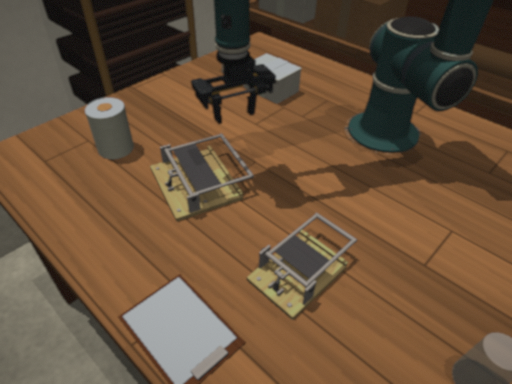

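apply_moves --steps '[{"linear": [0,-0.5,3],"roll": 0,"gripper": 0.7},{"linear": [0,-0.5,6],"roll": 0,"gripper": 0.7},{"linear": [0,-0.5,9],"roll": 0,"gripper": 0.7},{"linear": [0,-0.5,11],"roll": 0,"gripper": 0.7},{"linear": [0,-0.5,11],"roll": 0,"gripper": 0.7}]'

```text
t: 3.5
tcp_pos: [0.4446, -0.1876, 0.0655]
orientation: [-2.565, -1.801, 0.005]
wrist_force: [-1.0, 0.7, 0.9]
opening: 0.0747
```

```bash
python3 -c "
from h import *
from plant import get_image
import cv2
delta([.4515,-.196,.039])
im=get_image('wrist');cv2.imwrite('pics/e_w.png',im[:,:,::-1])
delta([.4515,-.196,.039])
"
```

```text
t 3.5 tcp [ 0.4446 -0.1876  0.0655] yaxis deg -19.8 z [-0.007  0.004 -1.   ] q [-0.45  0.09  2.16  0.    0.9  -0.11] F [-1.   0.7  0.9] op 0.07465770682737077
cm [-0.56  0.95  2.64]
world yaw change -0.004020056515794845 => roll (tool z down) 0.004020056515794845
t 3.55 tcp [ 0.4462 -0.1885  0.0677] yaxis deg -19.9 z [-0.004  0.003 -1.   ] q [-0.45  0.08  2.16  0.    0.9  -0.11] F [0.4 0.  1.1] op 0.07462598988525568
cm [-0.52  0.77  2.86]
world yaw change -0.003854163014177514 => roll (tool z down) 0.003854163014177514
```

View pics/e_w.png

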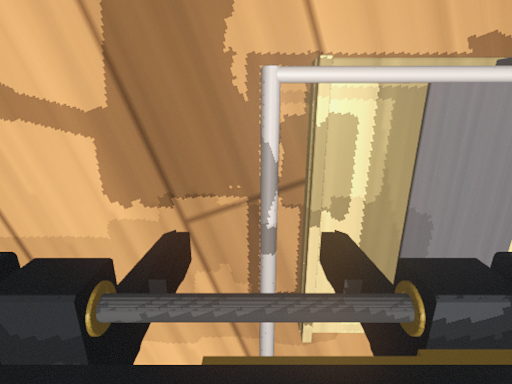

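apply_moves --steps '[{"linear": [-0.4,0.5,1.5],"roll": 0,"gripper": 0.7},{"linear": [-0.4,0.5,3.0],"roll": 0,"gripper": 0.7},{"linear": [-0.4,0.5,3.0],"roll": 0,"gripper": 0.7},{"linear": [-0.4,0.5,3.0],"roll": 0,"gripper": 0.7},{"linear": [-0.4,0.5,3.0],"roll": 0,"gripper": 0.7}]'

```text
t: 3.97
tcp_pos: [0.4522, -0.1967, 0.0408]
orientation: [2.571, 1.802, 0.002]
wrist_force: [-0.2, 0.8, 0.2]
opening: 0.0751
```

```bash
python3 -c "
from h import *
from plant import get_image
import cv2
im=get_image('wrist');cv2.imwrite('pics/f_w.png',im[:,:,::-1])
delta([.4515,-.196,.039])
"
```

```text
t 4.0167 tcp [ 0.4521 -0.1968  0.0407] yaxis deg -20.0 z [ 0.003 -0.001 -1.   ] q [-0.46  0.14  2.16  0.    0.84 -0.11] F [-0.7  0.7  0.3] op 0.07484975670095263
cm [ 0.06 -0.09  0.17]
world yaw change -0.001987599750649771 => roll (tool z down) 0.001987599750649771
```

View pics/f_w.png

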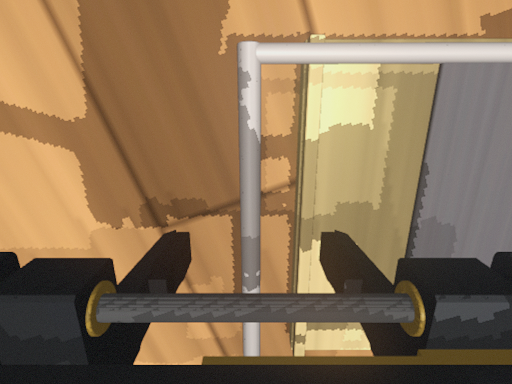

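The bar (column ≈250) lies centred between the fingers (190–322) at the right height, so I'll close on it.

apply_moves --steps '[{"linear": [0,0,0.2],"roll": 0,"gripper": -1},{"linear": [0,0,0.2],"roll": 0,"gripper": -1},{"linear": [0,0,0.2],"roll": 0,"gripper": -1},{"linear": [0,0,0.2],"roll": 0,"gripper": -1},{"linear": [0,0,0.2],"roll": 0,"gripper": -1}]' --grip_force 20

```text
t: 4.43
tcp_pos: [0.4506, -0.1967, 0.0368]
orientation: [2.574, 1.802, 0.0]
wrist_force: [0.3, -1.1, 0.9]
opening: 0.044
```

apply_moves --steps '[{"linear": [0,0,0],"roll": 0,"gripper": -1},{"linear": [0,0,0],"roll": 0,"gripper": -1},{"linear": [0,0,0],"roll": 0,"gripper": -1},{"linear": [0,0,0],"roll": 0,"gripper": -1},{"linear": [0,0,0],"roll": 0,"gripper": -1}]'

```text
t: 4.85
tcp_pos: [0.4506, -0.1966, 0.0367]
orientation: [-2.573, -1.802, 0.0]
wrist_force: [0.2, 0.2, 0.2]
opening: 0.0102
```

```bash
python3 -c "
from h import *
delta([.4515,-.196,.039])
for q in np.arange(0,1.95,.1): print(round(q,1),(16*(1-np.cos(q))).round(2),(-16*np.sin(q)).round(2))
"
```

```text
t 4.85 tcp [ 0.4506 -0.1966  0.0367] yaxis deg -20.0 z [-0.  0. -1.] q [-0.46  0.14  2.17  0.    0.83 -0.11] F [0.2 0.2 0.2] op 0.010200301868503577
cm [ 0.09  0.06 -0.23]
world yaw change -0.0013156840110664092 => roll (tool z down) 0.0013156840110664092
0.0 0.0 -0.0
0.1 0.08 -1.6
0.2 0.32 -3.18
0.3 0.71 -4.73
0.4 1.26 -6.23
0.5 1.96 -7.67
0.6 2.79 -9.03
0.7 3.76 -10.31
0.8 4.85 -11.48
0.9 6.05 -12.53
1.0 7.36 -13.46
1.1 8.74 -14.26
1.2 10.2 -14.91
1.3 11.72 -15.42
1.4 13.28 -15.77
1.5 14.87 -15.96
1.6 16.47 -15.99
1.7 18.06 -15.87
1.8 19.64 -15.58
1.9 21.17 -15.14
```

apply_moves --steps '[{"linear": [0,0.1,-1.6],"roll": 0,"gripper": -1},{"linear": [0,0.3,-3.2],"roll": 0,"gripper": -1},{"linear": [0,0.7,-4.7],"roll": 0,"gripper": -1},{"linear": [0,1.3,-6.2],"roll": 0,"gripper": -1},{"linear": [0,2.0,-7.7],"roll": 0,"gripper": -1}]'

```text
t: 5.27
tcp_pos: [0.4688, -0.2031, 0.1133]
orientation: [-2.572, -1.801, 0.001]
wrist_force: [5.8, -2.3, -8.8]
opening: 0.0076
```

```bash
python3 -c "
from h import *
from plant import get_image
import cv2
delta([.4515,-.196,.039])
im=get_image('scene');cv2.imwrite('pics/g_s.png',im[:,:,::-1])
delta()
"
```

```text
t 5.2667 tcp [ 0.4688 -0.2031  0.1133] yaxis deg -20.0 z [-0.001  0.001 -1.   ] q [-0.46  0.07  2.07  0.    1.   -0.11] F [ 5.8 -2.3 -8.8] op 0.007605243267062644
cm [ 0.08 -1.86  7.43]
world yaw change -0.001357233194848373 => roll (tool z down) 0.001357233194848373
t 5.3167 tcp [ 0.471  -0.204   0.1167] yaxis deg -20.0 z [ 0.002 -0.    -1.   ] q [-0.46  0.07  2.07  0.    1.   -0.11] F [-4.2  2.2  2.2] op 0.007528278040346269
world yaw change -0.0012187589963388312 => roll (tool z down) 0.0012187589963388312
```

View pics/g_s.png

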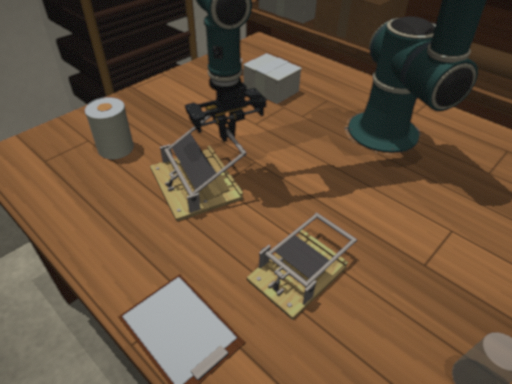

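```bash
python3 -c "
from h import *
from plant import get_image,spot_point
import cv2
delta()
for c in ('side','wrist'):
  im=get_image(c)
  if c=='side': im=cv2.resize(im[90:240,180:380],(800,600),interpolation=2)
  cv2.imwrite('pics/h_%s.png'%c,im[:,:,::-1])
  print(spot_point('wide_bar',c))
delta()
"
```

```text
t 5.3167 tcp [ 0.471  -0.204   0.1167] yaxis deg -20.0 z [ 0.002 -0.    -1.   ] q [-0.46  0.07  2.07  0.    1.   -0.11] F [-4.2  2.2  2.2] op 0.007528278040346269
world yaw change -0.0012187589963388312 => roll (tool z down) 0.0012187589963388312
[{'xy': [313.1, 146.3], 'conf': 0.88}]
[{'xy': [256.2, 264.5], 'conf': 0.93}]
t 5.5167 tcp [ 0.4686 -0.203   0.1124] yaxis deg -20.0 z [-0.001  0.001 -1.   ] q [-0.46  0.07  2.08 -0.    1.   -0.11] F [ 1.2  0.9 -2.3] op 0.007864589018727034
world yaw change -0.0014428613693988623 => roll (tool z down) 0.0014428613693988623
```

View pics/h_side.png

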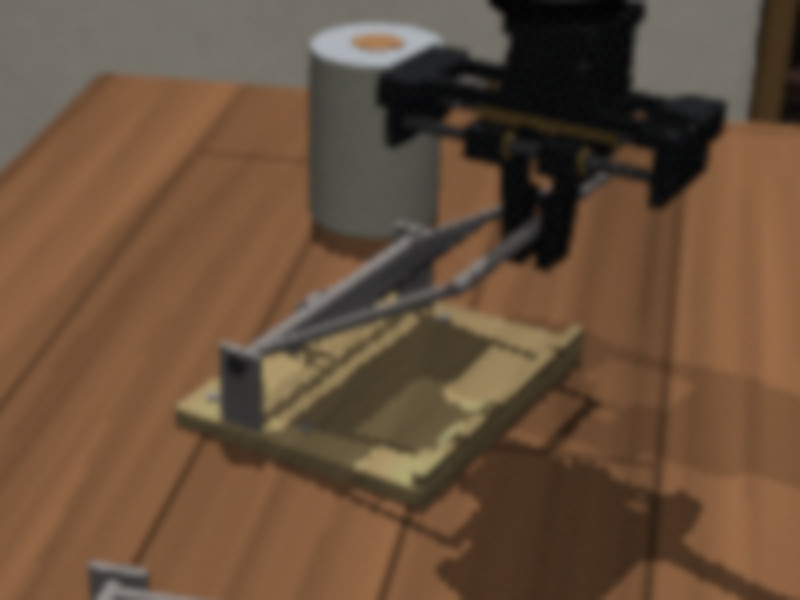

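View pics/h_wrist.png

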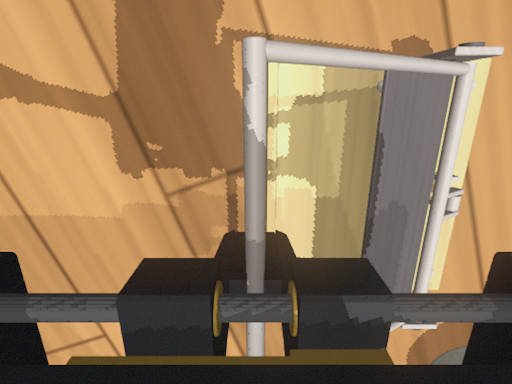

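apply_moves --steps '[{"linear": [0,0.8,-1.4],"roll": 0,"gripper": -1},{"linear": [0,1.8,-2.6],"roll": 0,"gripper": -1},{"linear": [0,2.9,-3.8],"roll": 0,"gripper": -1},{"linear": [0,4.1,-4.9],"roll": 0,"gripper": -1},{"linear": [0,5.4,-5.8],"roll": 0,"gripper": -1}]' --grip_force 25

```text
t: 5.93
tcp_pos: [0.521, -0.2219, 0.1691]
orientation: [2.573, 1.802, 0.002]
wrist_force: [10.2, -2.3, -17.7]
opening: 0.0064
```

```bash
python3 -c "
from h import *
from plant import get_image,spot_point
import cv2
delta()
for c in ('side',):
  im=get_image(c)
  if c=='side': im=cv2.resize(im[50:240,150:400],(800,600),interpolation=2)
  cv2.imwrite('pics/i_%s.png'%c,im[:,:,::-1])
delta()
"
```

```text
t 5.9333 tcp [ 0.521  -0.2219  0.1691] yaxis deg -20.0 z [ 0.001  0.    -1.   ] q [-0.45  0.11  1.91  0.    1.11 -0.1 ] F [ 10.2  -2.3 -17.7] op 0.006418133087879363
world yaw change -0.0011967777142185554 => roll (tool z down) 0.0011967777142185554
t 5.9833 tcp [ 0.5243 -0.2231  0.1709] yaxis deg -20.0 z [ 0.006 -0.001 -1.   ] q [-0.45  0.12  1.91  0.    1.11 -0.1 ] F [  9.1  -2.2 -11.3] op 0.006305632942532853
world yaw change -0.0009604092534205577 => roll (tool z down) 0.0009604092534205577
```

View pics/i_side.png

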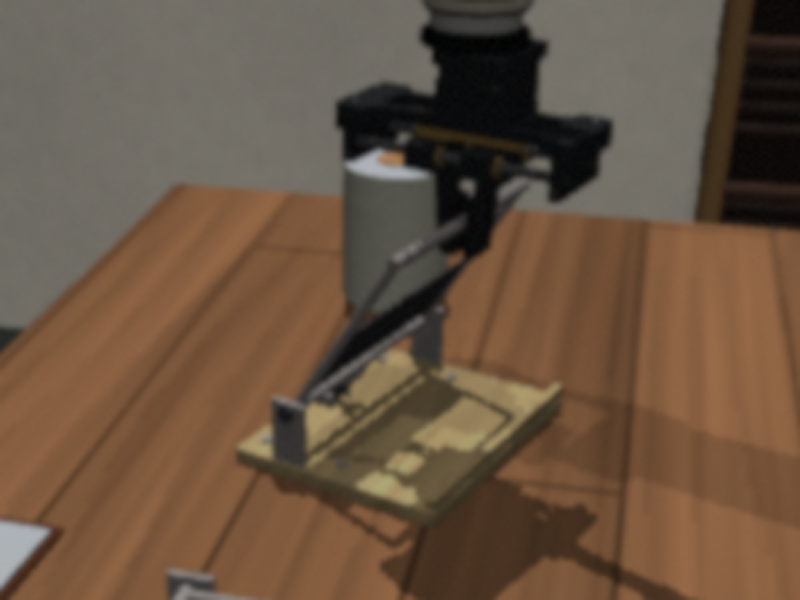

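apply_moves --steps '[{"linear": [0,1.4,-0.8],"roll": 0,"gripper": -1},{"linear": [0,2.8,-1.4],"roll": 0,"gripper": -1},{"linear": [0,4.4,-2.0],"roll": 0,"gripper": -1},{"linear": [0,5.9,-2.3],"roll": 0,"gripper": -1},{"linear": [0,7.5,-2.5],"roll": 0,"gripper": -1}]'

```text
t: 6.4
tcp_pos: [0.5893, -0.2466, 0.1919]
orientation: [-2.569, -1.799, 0.005]
wrist_force: [1.6, -0.3, -11.7]
opening: 0.0065
```

```bash
python3 -c "
from h import *
from plant import get_image,spot_point
import cv2
delta()
for c in ('side',):
  im=get_image(c)
  if c=='side': im=cv2.resize(im[30:220,150:400],(800,600),interpolation=2)
  cv2.imwrite('pics/j_%s.png'%c,im[:,:,::-1])
delta()
"
```

```text
t 6.4 tcp [ 0.5893 -0.2466  0.1919] yaxis deg -20.0 z [-0.006  0.003 -1.   ] q [-0.44  0.23  1.73  0.    1.18 -0.09] F [  1.6  -0.3 -11.7] op 0.006461276918865731
world yaw change -0.0013625882035486203 => roll (tool z down) 0.0013625882035486203
t 6.45 tcp [ 0.5919 -0.2477  0.1921] yaxis deg -20.0 z [-0.003  0.002 -1.   ] q [-0.44  0.24  1.73  0.    1.18 -0.09] F [  3.6  -0.2 -10.6] op 0.006220061384093915
world yaw change -0.0012633844245253378 => roll (tool z down) 0.0012633844245253378
```

View pics/j_side.png

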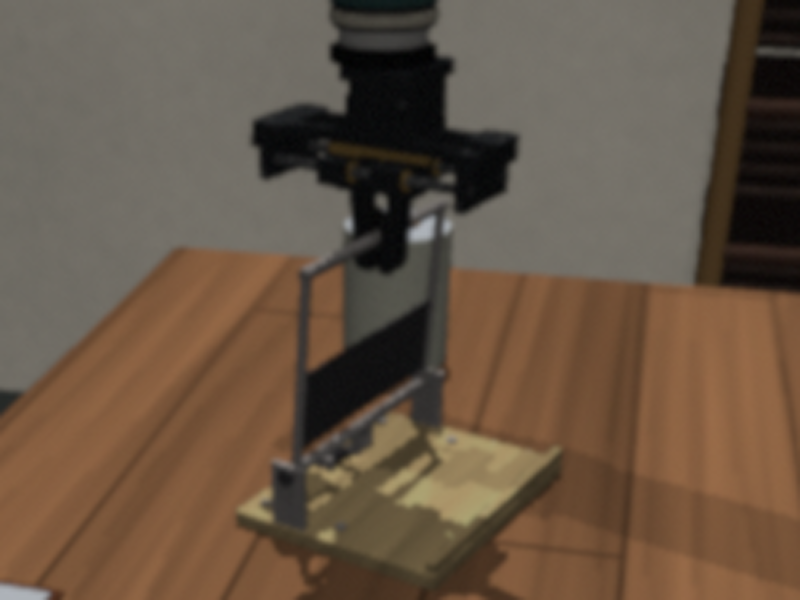

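apply_moves --steps '[{"linear": [0,1.6,0],"roll": 0,"gripper": -1},{"linear": [0,3.2,0.1],"roll": 0,"gripper": -1},{"linear": [0,4.8,0.4],"roll": 0,"gripper": -1},{"linear": [0,5.2,0.5],"roll": 0,"gripper": -1},{"linear": [0,5.2,0.5],"roll": 0,"gripper": -1}]'

```text
t: 6.87
tcp_pos: [0.6377, -0.2644, 0.1871]
orientation: [-2.568, -1.798, 0.006]
wrist_force: [-1.6, 1.7, -12.6]
opening: 0.0067
```

```bash
python3 -c "
from h import *
p=status.observe()['tcp_pos']
r=(p+[0,0,.019]-H);print('rel',r@U,r[2],'q',np.arctan2(r[2],-(r@U)))
delta()
"
```

```text
rel 0.038151434308736486 0.14805786169136168 q 1.8229893302523759
t 6.8667 tcp [ 0.6377 -0.2644  0.1871] yaxis deg -20.0 z [-0.007  0.003 -1.   ] q [-0.43  0.33  1.62  0.    1.2  -0.08] F [ -1.6   1.7 -12.6] op 0.0067044984891278725
world yaw change -0.0014867316557563015 => roll (tool z down) 0.0014867316557563015
```

Swing ≈1.82 rad, well past centre: release, then rise straight up.

apply_moves --steps '[{"linear": [0,0,0],"roll": 0,"gripper": 0.6},{"linear": [0,0,0],"roll": 0,"gripper": 0.6},{"linear": [0,0,0],"roll": 0,"gripper": 0.6},{"linear": [0,0,0],"roll": 0,"gripper": 0.6},{"linear": [0,0,0],"roll": 0,"gripper": 0.6}]'

```text
t: 7.28
tcp_pos: [0.64, -0.2658, 0.1941]
orientation: [2.571, 1.8, 0.002]
wrist_force: [0.5, 0.4, 0.0]
opening: 0.0379
```

apply_moves --steps '[{"linear": [0,0,0],"roll": 0,"gripper": 0.6},{"linear": [0,0,0],"roll": 0,"gripper": 0.6},{"linear": [0,0,0],"roll": 0,"gripper": 0.6},{"linear": [0,0,0],"roll": 0,"gripper": 0.6},{"linear": [0,0,0],"roll": 0,"gripper": 0.6}]'

```text
t: 7.7
tcp_pos: [0.6395, -0.2653, 0.1917]
orientation: [-2.573, -1.802, 0.0]
wrist_force: [-0.4, 0.2, -0.2]
opening: 0.0698
```

```bash
python3 -c "
from h import *
from plant import get_image,spot_point
import cv2
delta()
im=get_image('side')
im=cv2.resize(im[30:220,150:400],(800,600),interpolation=2)
cv2.imwrite('pics/k_side.png',im[:,:,::-1])
im=get_image('wrist');cv2.imwrite('pics/k_w.png',im[:,:,::-1])
"
```

```text
t 7.7 tcp [ 0.6395 -0.2653  0.1917] yaxis deg -20.0 z [-0.  0. -1.] q [-0.43  0.33  1.61 -0.    1.2  -0.08] F [-0.4  0.2 -0.2] op 0.06981283470036373
world yaw change -0.0013732692688575021 => roll (tool z down) 0.0013732692688575021
```

View pics/k_side.png

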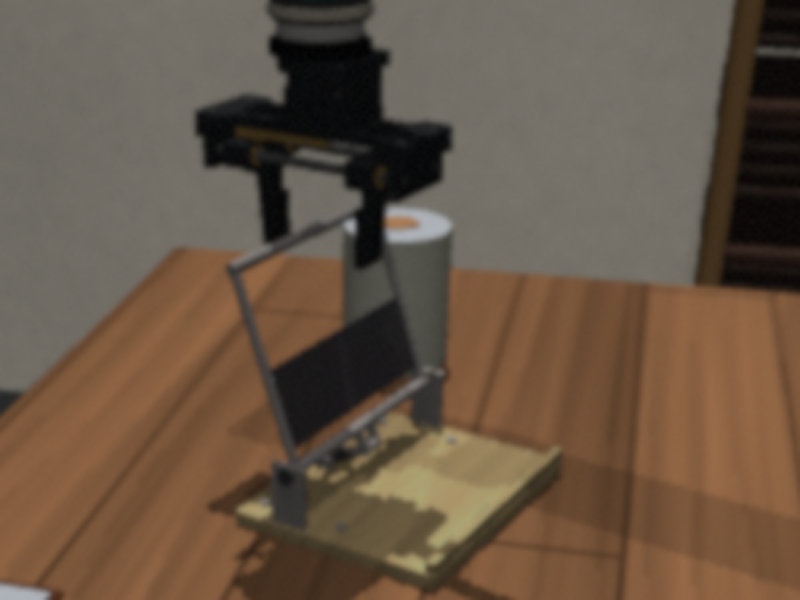

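View pics/k_w.png

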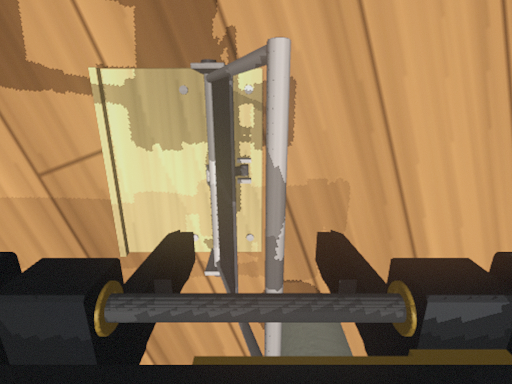

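The frame stands open between the open fingers and the bar is free on both sides (bar column 277, fingers 195 and 317). Now I'll rise.

apply_moves --steps '[{"linear": [0,0.3,-1.5],"roll": 0,"gripper": 0.6},{"linear": [0,0.3,-4],"roll": 0,"gripper": 0.6},{"linear": [0,0.3,-7],"roll": 0,"gripper": 0.6},{"linear": [0,0.3,-10],"roll": 0,"gripper": 0.6},{"linear": [0,0.3,-12],"roll": 0,"gripper": 0.6}]'

```text
t: 8.22
tcp_pos: [0.6431, -0.2667, 0.3151]
orientation: [2.571, 1.8, 0.003]
wrist_force: [0.3, -0.1, 0.0]
opening: 0.0703
```

apply_moves --steps '[{"linear": [0,0,0],"roll": 0,"gripper": 0.6},{"linear": [0,0,0],"roll": 0,"gripper": 0.6},{"linear": [0,0,0],"roll": 0,"gripper": 0.6},{"linear": [0,0,0],"roll": 0,"gripper": 0.6},{"linear": [0,0,0],"roll": 0,"gripper": 0.6}]'

```text
t: 8.63
tcp_pos: [0.6414, -0.266, 0.309]
orientation: [-2.57, -1.8, 0.003]
wrist_force: [-0.3, 1.0, -0.7]
opening: 0.0707
```

```bash
python3 -c "
from h import *
from plant import get_image,spot_point
import cv2
delta()
O=H+U*(-.16*np.cos(1.9))+[0,0,.16*np.sin(1.9)]
for c in('side','scene'):
  im=get_image(c); r=spot_point('wide_bar',c);print(c,r)
  for q in (1.6,1.72,1.9): print(q,proj(c,H+U*(-.16*np.cos(q))+[0,0,.16*np.sin(q)]))
  cv2.imwrite('pics/l_%s.png'%c,im[:,:,::-1])
"
```

```text
t 8.6333 tcp [ 0.6414 -0.266   0.309 ] yaxis deg -20.0 z [-0.004  0.002 -1.   ] q [-0.43  0.27  1.47 -0.    1.41 -0.08] F [-0.3  1.  -0.7] op 0.07073776733569975
world yaw change -0.001338988611757408 => roll (tool z down) 0.001338988611757408
side [{'xy': [247.5, 102.8], 'conf': 0.89}]
1.6 [263.16350773 103.22295787]
1.72 [256.50063214 102.53962603]
1.9 [247.00791827 103.2667222 ]
scene [{'xy': [150.8, 125.0], 'conf': 0.93}]
1.6 [167.00811831 117.26097869]
1.72 [158.95157578 119.94461364]
1.9 [147.34448773 125.53723241]
```

View pics/l_side.png

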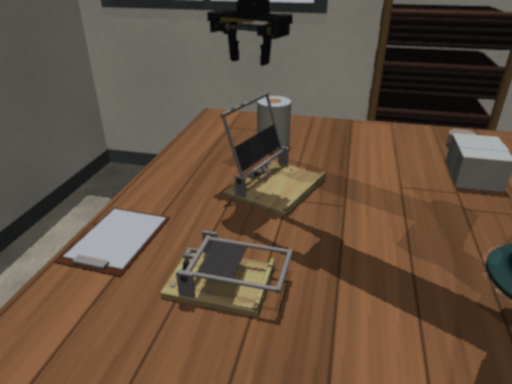

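View pics/l_scene.png

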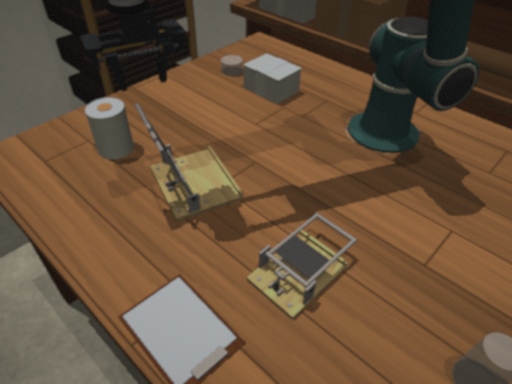

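The side view shows the wide bar at (247, 103), which matches the 1.9 rad prediction. The narrow stand is still flat and the gripper is clear.

```bash
python3 -c "
from plant import job
print(job.hand_in())"
```

```text
the job is handed in; nothing more can be done
None
```

The wide stand's frame is now fully open and stays there by itself. The narrow stand was never touched and is still folded flat. I gripped the wide bar at its middle, swung it along its arc to about 1.82 rad and let go. Then I raised the gripper about 12 cm clear and handed the job in at about 8.7 s.

- **Side camera:** the bar sits at (247.5, 102.8), within a pixel of where 1.9 rad should put it (247.0, 103.3).
- **Scene camera:** the bar is about 3.5 pixels from the 1.9 rad position, which works out to roughly 1.85 rad. That is a slight disagreement, but still above the 1.72 limit.
- **Gripper clearance:** the wrist force was within noise at about 1 N, and the TCP stood at 0.309 m, above the bar.
- **One odd reading:** while holding the 10 mm bar, the finger opening dropped from 10.2 to about 6.5 mm. I did not find the cause, but the side pictures showed the bar held well inside the fingers throughout.

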